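# Lay down the crushing block and set the ore on it

## Task

Get the crushing block ready: slide the standing wooden block along the ledge until its foot butts against the near edge of the steel bed plate, then push its top so that it tips over that edge and lies flat on the plate with its sheet-steel face up. Then take the brown lump of sphalerite out of the pan, from under the mouth of the chute, and set it down gently on the middle of the steel face, standing on its flat underside as it stood in the pan. Do not knock the chute, and leave the mallet, the brass tin and the dark magnetite where they are.

Things in the scene. Friction and masses are not known exactly. Their poses are not given: they have to be found in the camera images.
- plate: Dark steel bed plate fixed on the ledge, left or right of the robot, 190 (x) x 150 (y) x 12 mm thick. Origin: middle of its near edge (the stop), at ledge height; x points from that edge across the plate, away from the robot (within 0.22 rad of world x), y along the edge, z up. The block, tipped over the edge, comes to lie with its foot some 10 to 45 mm short of the edge.
- block: Loose hardwood block, 70 (x) x 90 (y) x 160 (z, tall) mm, about 0.85 kg, standing on end on the ledge, 15 to 40 mm short of the plate's near edge, nearly square to it. Its -x face (towards the robot, sheet steel) must end on top. Origin: centre of its foot; z up its height. Slides at roughly 6 to 12 N; tipped over the plate's edge it falls on its own past about 27 degrees.
- block_toe (a point): Middle of the block's bottom edge on the +x side, the edge that must butt against the plate. Block axes.
- block_face (a point): Middle of the block's sheet-steel face (the -x face). Block axes. When the block lies on the plate this point is 82 mm above the ledge and the ore lump goes here.
- chute: Galvanized chute on four steel legs, fixed. Origin on the ledge; x points up the chute, away from the robot (within 0.22 rad of world x). Straight channel 130 mm wide (y), 45 mm sides, rising at 35 degrees towards +x: the mouth's lower lip is at x = 50, z = 78 mm, the upper end at x = 263, z = 264 mm. Legs at x = 130 and 240 mm. Open under the mouth towards -x.
- pan: Tin collecting pan fixed under the chute's mouth, 180 x 170 mm, rim 22 mm high, walls and floor 3 mm thick. Origin: centre of its underside, 15 mm towards -x from the chute's origin; axes as the chute's.
- ore_mid (a point): Centre (half-way up) of the brown lump in the pan: 60 (x) x 40 (y) x 48 (z) mm, flat underside, about 0.3 kg. Its x runs along the chute within 0.2 rad; grip its 40 mm sides, across y. The mouth's lip is 5 to 17 mm beyond its centre, about 27 mm above its top: take it with the tool leaning back from the chute (to -x), and draw it out that way before lifting.
- magnetite_mid (a point): Centre of the dark magnetite lump, 72 x 58 x 50 mm, loose on the ledge at the right: leave alone.
- tin: Round brass sample tin with push-on lid, 75 mm across, 50 mm high, loose on the ledge at the right: leave alone. Origin: centre of its underside.
- mallet: Copper-headed mallet lying on the ledge at the left: head 38 mm thick, 70 mm long, wooden handle 240 mm long towards its -x. Leave alone. Origin: under the head.

How it is judged:
By the outcome, as a careful person would: the job done as asked, in the order asked, and still so for the second after the job is handed in, with the robot touching nothing.
It also fails if it takes over 64 s, if anything falls off the work surface, if the arm or the gripper's body presses on something with over 40 N, if the wrist force passes 120 N, or if a joint passes its speed limit or range.

## Robot

A 6-joint arm with a two-finger parallel gripper is mounted at the origin on the work surface. World frame = base frame: x ahead of the robot, y to its left, z up, the work surface at z = 0. Lengths are in m, angles in rad, forces in N, time in s.
With the tool pointing down it reaches from about 0.325 to 0.9 m from the base axis. Payload 3.5 kg.
Tool frame: the origin (TCP) lies on the centre line of the jaws, within the pads' length; the fingertips stand 17 mm ahead of it and the grasp point (between the pads) lies 2 mm behind it (arm.tcp_to_tips is the distance from the TCP to the fingertips, in m); z points along the fingers, x is the direction in which the jaws open and shut, and the axes are right-handed (so a half turn about z gives the same grasp; the last joint's range is limited). The gripper opens to 85 mm and grips with 20 to 120 N. Pads are 22 mm wide; open, the fingers measure 114 mm over their backs; the gripper's body (76 mm by 85 mm) begins 54 mm behind the grasp point. The pads swing forward as they close: fully open they stand 13 mm farther back than shut.
Start: joints at [-0.103, 0.276, -0.026, 1.268, 0, 1.467], TCP at [0.625, -0, 0.248] pointing down, gripper open.
Joint ranges: [-3.12, 3.12], [-0.85, 1.88], [-1.08, 1.24], [-1.95, 2.15], [-1.57, 1.53], [-3.14, 3.14]. Speed limits (rad/s): [2.57, 2.57, 3.14, 3.14, 3.14, 3.14].

## Interface

Orientations are given as a rotation vector (axis times angle).
In Python, from rig import arm gives the robot as it stands. The module is installed in compiled form; this text tells all that it offers.
- The arm moves only by the tool send_rows, never from a script. Its argument "plan" is one flat list of numbers, 7 for each row, row after row: the opening in per cent of the stroke, from 0 (shut) to 100 (fully open), then the shift along the tool's x, y, z in m, then the turn, a rotation vector about the tool's x, y, z in rad. A call has 1 to 8 rows; each row is the pose to reach, as a shift and turn from the pose commanded when the call began, along the tool's axes at that moment; what a row does not reach only later rows make up. A row lasts 1/12 s, in which the tool goes at most 41.7 mm and 7.16 degrees, less where a joint would pass 70% of its speed; a pose out of reach is approached as far as the arm can. A call with a gripper value outside its range is refused whole. The fingers move at their own pace and stop on an object; the grip force is fixed at half the most. Time passes only in rows, so rows that repeat a pose let the fingers close. It gives the time, the measured TCP pose, the force and the opening at its end, in the units of the state.
- arm.state(): the state, without advancing time (a new reading comes with each control period).
- arm.capture(name): name is "scene" or "side" or "wrist"; returns a dict with "img" (400x640x3 uint8, red, green, blue), "z_map" (400x640 float32, m along the optical axis (not along the pixel's ray), 0 where there is no reading), "K" (3x3 intrinsics, pixels), "view" (4x4, takes a point from world to camera coordinates). Camera axes: x right, y down, z forward; pixel columns grow to the right and rows downward; lengths in m; the calibration is good to about 2 mm. A picture is of the moment at which its call begins.
- arm.finish_job(): hands the job in, once; it reports no verdict.
Trained networks look in the newest picture that a camera, given by its name, has taken for a name from the list of things; names that differ only in an ending like _2 or _b are one class to them, and where a whole thing is asked for, a point or a joint stands for the part that bears it (a point fixed in the world has none). Each returns a list of dicts, best first, with "p" (0 to 1); they miss things now and then, are a little off and sometimes report something else, mostly with a low value. They report only what shows in the picture. A call takes as long as a camera call.
- arm.look_for(label, camera): "at" ([x, y, z] in m, in world coordinates, good to about 4 mm: the middle of the surface that is visible of it).
- arm.cut_out(label, camera): "region" (400x640 bool, what is visible of it).
The state is a dict: "clock": time; "joint_positions": joint angles; "qvel": joint speeds; "tau": joint torques, N m; "eef_pos": TCP position; "orientation": TCP orientation; "force": force on the tool from outside, world axes, zero at the start; "ft_torque": the same for the moment, N m; "width": finger opening in m.
Only numpy, scipy, OpenCV 4.12 (cv2) and the standard library are available. Lean on these libraries where they do the work, as an engineer would, in place of code of your own. Each camera call takes 0.05 s, during which the arm holds its last target.

## Working session

There is one attempt and no reset: what is moved stays moved. The work goes in short steps, Python scripts to look and compute and a tool call to move; the robot and the scene stay as the last step left them, time stands still between calls to the robot, and variables do not carry over. Pictures are saved under pics/ and viewed, and the job is handed in when it is done.

Besides the shell and the picture viewer there is one more tool, called after ">>>" as name(argument=value, ...), one argument or row to a line, values as JSON. send_rows: Moves the arm, as the interface text tells. Its arguments: {"type":"object","properties":{"plan":{"type":"array","items":{"type":"number"}}},"required":["plan"]}

```bash
mkdir -p pics; cat > h.py <<'E'
import numpy as np, cv2
from rig import arm
from scipy.spatial.transform import Rotation as R
def cap(n,f):
    c=arm.capture(n); cv2.imwrite('pics/'+f,c['img'][:,:,::-1]); return c
def pts(c,mask=None):
    z=c['z_map']; v,u=np.nonzero((z>0)&(mask if mask is not None else True))
    d=z[v,u]; K=c['K']; p=np.stack([(u-K[0,2])*d/K[0,0],(v-K[1,2])*d/K[1,1],d,np.ones_like(d)])
    return (np.linalg.inv(c['view'])@p)[:3].T,u,v
E
python3 - <<'E'
from h import *
s=arm.state();print({k:np.round(v,3) for k,v in s.items()},arm.tcp_to_tips)
for n in ['scene','side','wrist']:
    c=cap(n,n+'0.png'); np.savez('cap_'+n,**c)
    for l in ['plate','block','block_face','block_toe','chute','pan','ore_mid','magnetite_mid','tin','mallet']:
        r=arm.look_for(l,n); print(n,l,[(np.round(x['at'],3),round(x['p'],2)) for x in r[:2]])
print(arm.state()['clock'])
E
```

```text
{'clock': np.float64(0.0), 'joint_positions': array([-0.103,  0.277, -0.028,  1.268, -0.   ,  1.467]), 'qvel': array([-0.001,  0.   , -0.001,  0.001,  0.001, -0.   ]), 'tau': array([-1.0000e-03, -4.4551e+01,  2.9520e+01,  1.6000e-02, -0.0000e+00,
       -0.0000e+00]), 'eef_pos': array([0.624, 0.   , 0.247]), 'orientation': array([-3.141, -0.   ,  0.004]), 'force': array([ 0.587, -0.29 ,  0.033]), 'ft_torque': array([ 0.025, -0.001, -0.01 ]), 'width': np.float64(0.085)} 0.017
scene plate [(array([ 0.672, -0.181,  0.013]), 0.86)]
scene block []
scene block_face [(array([ 0.536, -0.209,  0.143]), 0.72), (array([0.58 , 0.129, 0.001]), 0.29)]
scene block_toe [(array([ 0.536, -0.206,  0.144]), 0.63)]
scene chute [(array([0.758, 0.202, 0.158]), 0.64), (array([ 0.536, -0.207,  0.144]), 0.27)]
scene pan [(array([ 0.578,  0.131, -0.002]), 0.79)]
scene ore_mid []
scene magnetite_mid [(array([ 0.493, -0.42 ,  0.036]), 0.93), (array([ 0.541, -0.21 ,  0.144]), 0.63)]
scene tin [(array([ 0.692, -0.421,  0.05 ]), 0.56), (array([ 0.582,  0.13 , -0.   ]), 0.35)]
scene mallet [(array([0.602, 0.424, 0.0
[... 439 characters left out ...]
 ]), 0.21)]
side ore_mid [(array([0.63 , 0.179, 0.031]), 0.67)]
side magnetite_mid [(array([ 0.477, -0.436,  0.031]), 0.75)]
side tin [(array([ 0.679, -0.432,  0.048]), 0.6), (array([0.533, 0.423, 0.015]), 0.39)]
side mallet [(array([0.535, 0.423, 0.016]), 0.6)]
wrist plate [(array([ 0.661, -0.169,  0.015]), 0.81)]
wrist block [(array([ 0.546, -0.151,  0.084]), 0.65)]
wrist block_face [(array([ 0.545, -0.148,  0.086]), 0.83)]
wrist block_toe [(array([ 0.546, -0.149,  0.085]), 0.94)]
wrist chute [(array([0.715, 0.121, 0.11 ]), 0.78)]
wrist pan [(array([0.573, 0.121, 0.004]), 0.73)]
wrist ore_mid []
wrist magnetite_mid [(array([ 0.548, -0.151,  0.086]), 0.37)]
wrist tin []
wrist mallet []
1.65
```

View pics/scene0.png

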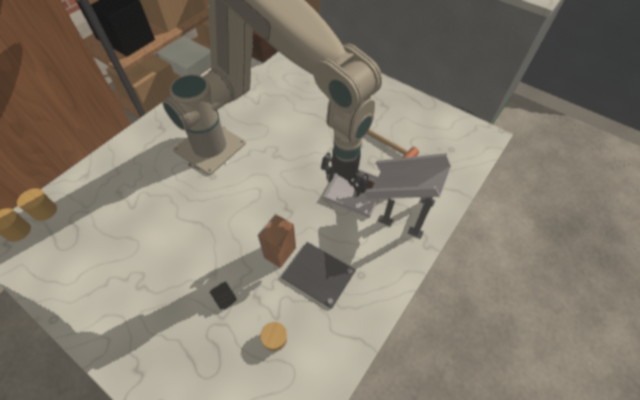

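View pics/side0.png

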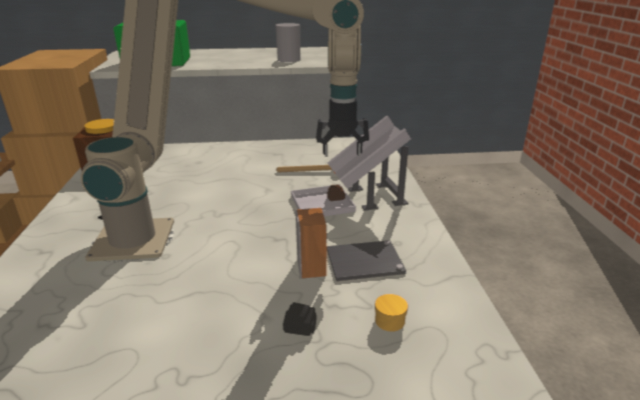

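View pics/wrist0.png

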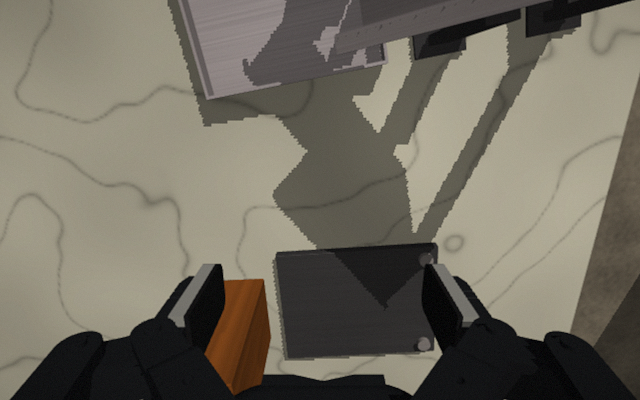

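```bash
python3 - <<'E'
from h import *
C={n:dict(np.load(f'cap_{n}.npz')) for n in ['scene','side','wrist']}
def rect(P):
    r=cv2.minAreaRect((P[:,:2]*1000).astype(np.float32)); return np.round(r[0],1),np.round(r[1],1),round(r[2],1)
for n,c in C.items():
    P,u,v=pts(c)
    def box(x0,x1,y0,y1,z0,z1): 
        return P[(P[:,0]>x0)&(P[:,0]<x1)&(P[:,1]>y0)&(P[:,1]<y1)&(P[:,2]>z0)&(P[:,2]<z1)]
    print(n,'ledge z',np.median(box(.4,.9,-.1,.03,-.02,.02)[:,2]))
    for nm,b in dict(blocktop=(.45,.62,-.3,-.1,.15,.17),platetop=(.585,.82,-.32,-.08,.008,.016),ore=(.58,.68,.1,.23,.045,.065)).items():
        Q=box(*b)
        if len(Q)>10: print(nm,len(Q),Q.mean(0).round(4),rect(Q), np.percentile(Q,[1,99],axis=0).round(3).tolist())
    # block -x face
    Q=box(.45,.62,-.3,-.1,.03,.15)
    if len(Q)>10: print('blockside',len(Q),rect(Q))
    Q=box(.4,.75,.0,.3,.017,.026)
    if len(Q)>10: print('panrim',len(Q),rect(Q))
    Q=box(.58,.68,.1,.25,.01,.065)
    if len(Q)>10: print('orebox',len(Q),Q.min(0),Q.max(0))
E
python3 - <<'E'
import cv2
for n,(x0,x1,y0,y1) in dict(side=(270,430,110,290),scene=(240,460,140,320)).items():
    i=cv2.imread(f'pics/{n}0.png')[y0:y1,x0:x1]
    s=min(800/(x1-x0),600/(y1-y0)); cv2.imwrite(f'pics/{n}0z.png',cv2.resize(i,None,fx=s,fy=s,interpolation=cv2.INTER_CUBIC))
E
```

```text
scene ledge z -0.0019556607402408943
blocktop 655 [ 0.521  -0.1959  0.1579] (array([ 519.6, -193.6]), array([71.3, 92.1]), 2.2) [[0.485, -0.239, 0.151], [0.555, -0.15, 0.163]]
platetop 2005 [ 0.6755 -0.1828  0.0109] (array([ 673. , -179.7]), array([182.5, 150.7]), 3.9) [[0.587, -0.255, 0.008], [0.763, -0.105, 0.015]]
ore 32 [0.6279 0.1925 0.049 ] (array([629.9, 194. ]), array([17.7, 32.7]), 31.1) [[0.615, 0.178, 0.045], [0.639, 0.207, 0.054]]
blockside 617 (array([ 541.5, -209.3]), array([112.8,  57.7]), 54.9)
panrim 116 (array([612.8, 171.1]), array([245.2, 173. ]), 12.1)
orebox 52 [0.58095925 0.1000161  0.01000177] [0.6792934  0.24957389 0.05411963]
side ledge z -5.0291603567675924e-05
blocktop 575 [ 0.5185 -0.2019  0.159 ] (array([ 518.9, -194.9]), array([70.2, 95. ]), 3.3) [[0.484, -0.241, 0.151], [0.554, -0.151, 0.162]]
platetop 2045 [ 0.672  -0.1849  0.0118] (array([ 671.8, -179. ]), array([182.6, 159.2]), 4.0) [[0.587, -0.256, 0.008], [0.762, -0.105, 0.015]]
ore 52 [0.6282 0.1879 0.0497] (array([628.6, 189.8]), array([35.2, 30.3]), 6.1) [[0.611, 0.175, 0.045], [0.646, 0.205, 0.055]]
blockside 1166 (array([ 518.2, -194.3]), array([69.1, 96.3]), 3.1)
panrim 258 (array([613. , 170.3]), array([246.4, 183. ]), 9.5)
orebox 280 [0.58061286 0.10007069 0.01013016] [0.67988814 0.24949615 0.05508237]
wrist ledge z -0.0005900436118334573
blocktop 177 [ 0.5485 -0.1512  0.1545] (array([ 549.6, -154.4]), array([ 9.6, 21. ]), 34.6) [[0.541, -0.165, 0.15], [0.552, -0.147, 0.16]]
platetop 14046 [ 0.6679 -0.1755  0.0114] (array([ 671. , -179.1]), array([182.5, 151.5]), 3.8) [[0.587, -0.254, 0.01], [0.757, -0.102, 0.013]]
blockside 4335 (array([ 549.3, -184.5]), array([35.7, 97.4]), 26.4)
panrim 1204 (array([615.4,  95.3]), array([ 83.8, 255.3]), 83.2)
```

View pics/side0z.png

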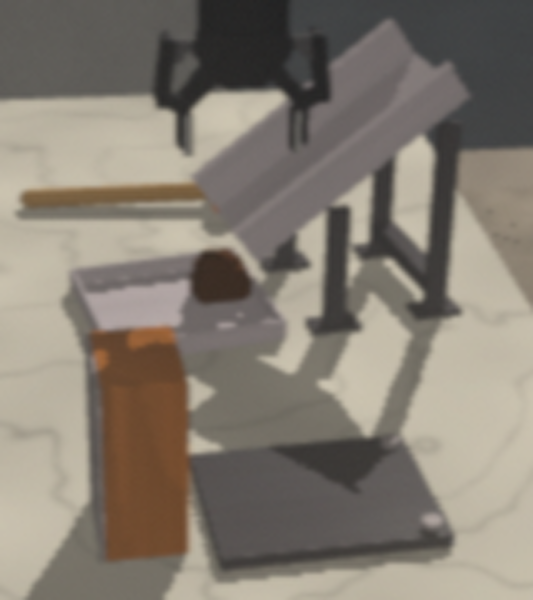

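```bash
python3 - <<'E'
from h import *
from scipy.optimize import minimize, least_squares
C={n:dict(np.load(f'cap_{n}.npz')) for n in ['scene','side','wrist']}
Vi=np.linalg.inv(C['wrist']['view']); print('wristcam pos',Vi[:3,3].round(3),'\n',Vi[:3,:3].round(3)); print(C['wrist']['K'][0])
# plate: far & near edges by fitting rectangle 190x150 to points (z 6..16mm)
def fit(Q,w,h,x0):
    # dims known: minimise points outside + grid coverage via distance-to-rect of boundary extents
    def ext(p):
        c,s=np.cos(p[2]),np.sin(p[2]); d=Q[:,:2]-p[:2]; a=d@[c,s]; b=d@[-s,c]; return a,b
    def cost(th):
        c,s=np.cos(th),np.sin(th); a=Q[:,:2]@[c,s]; b=Q[:,:2]@[-s,c]
        q=np.percentile(a,[.5,99.5]); r=np.percentile(b,[.5,99.5]); return (q[1]-q[0])*(r[1]-r[0]),q,r
    ths=np.linspace(-.22,.22,221); i=np.argmin([cost(t)[0] for t in ths]); t=ths[i]; _,q,r=cost(t)
    return t,q,r,(q[1]-q[0],r[1]-r[0])
for n,c in C.items():
    P,u,v=pts(c)
    m=(P[:,0]>.55)&(P[:,0]<.85)&(P[:,1]<-.07)&(P[:,1]>-.33)&(P[:,2]>.007)&(P[:,2]<.0165)
    t,q,r,s=fit(P[m],.19,.15,0); 
    R2=np.array([[np.cos(t),-np.sin(t)],[np.sin(t),np.cos(t)]])
    print(n,'plate yaw',round(t,3),'size',np.round(s,4),'near mid',(R2@[q[1]-.19,r.mean()]).round(4),(R2@[q[0],r.mean()]).round(4))
    m=(P[:,0]>.45)&(P[:,0]<.58)&(P[:,1]<-.12)&(P[:,1]>-.27)&(P[:,2]>(.15))&(P[:,2]<.17)
    if m.sum()>300:
        t,q,r,s=fit(P[m],0,0,0);R2=np.array([[np.cos(t),-np.sin(t)],[np.sin(t),np.cos(t)]])
        print(n,'block yaw',round(t,3),'size',np.round(s,4),'c',(R2@[q.mean(),r.mean()]).round(4))
    m=(P[:,0]>.42)&(P[:,0]<.75)&(P[:,1]>.02)&(P[:,1]<.3)&(P[:,2]>.014)&(P[:,2]<.026)
    Q=P[m]; print('pan pts',len(Q), Q.min(0).round(3),Q.max(0).round(3))
E
```

```text
wristcam pos [0.624 0.08  0.373] 
 [[ 1.    -0.001  0.   ]
 [-0.001 -0.949 -0.314]
 [ 0.     0.314 -0.949]]
[344.97962432   0.         322.96392781]
scene plate yaw 0.062 size [0.2098 0.1486] near mid [ 0.5733 -0.186 ] [ 0.5536 -0.1872]
scene block yaw 0.042 size [0.07   0.0894] c [ 0.5197 -0.1943]
pan pts 162 [0.489 0.065 0.014] [0.75  0.26  0.025]
side plate yaw 0.068 size [0.189  0.1511] near mid [ 0.5723 -0.1864] [ 0.5733 -0.1864]
side block yaw 0.072 size [0.0695 0.0917] c [ 0.5187 -0.1957]
pan pts 342 [0.478 0.073 0.014] [0.747 0.266 0.026]
wrist plate yaw 0.066 size [0.2068 0.1488] near mid [ 0.5695 -0.1855] [ 0.5527 -0.1867]
pan pts 1331 [0.494 0.066 0.014] [0.747 0.153 0.026]
```

```bash
cat >> h.py <<'E'
def ori(yaw,lean):
    s,c=np.sin(lean),np.cos(lean)
    M=np.array([[0,1,0],[c,0,s],[s,0,-c]]).T
    return R.from_rotvec([0,0,yaw])*R.from_matrix(M)
def go(p,yaw,lean,cur=None):
    st=arm.state(); p0=np.array(st['eef_pos']); r0=R.from_rotvec(st['orientation'])
    d=r0.inv().apply(np.array(p)-p0); w=(r0.inv()*ori(yaw,lean)).as_rotvec()
    print('t',round(st['clock'],2),'shift',d.round(4),'turn',w.round(4),'rows',np.linalg.norm(d)/.0417,np.degrees(np.linalg.norm(w))/7.16,'q',np.round(st['joint_positions'],2),'F',np.round(st['force'],1))
E
python3 - <<'E'
from h import *
go([.40,-.19,.25],.06,.55)
E
```

```text
t 1.65 shift [-0.225   0.19   -0.0017] turn [-0.4213  0.4474 -1.5855] rows 7.061867750648469 13.607536433480714 q [-0.1   0.28 -0.03  1.27  0.    1.47] F [ 0.4  0.  -0.5]
```

>>> send_rows(
  plan=[40, -0.225, 0.19, 0, -0.42, 0.447, -1.585, 40, -0.225, 0.19, 0, -0.42, 0.447, -1.585, 40, -0.225, 0.19, 0, -0.42, 0.447, -1.585, 40, -0.225, 0.19, 0, -0.42, 0.447, -1.585, 40, -0.225, 0.19, 0, -0.42, 0.447, -1.585, 40, -0.225, 0.19, 0, -0.42, 0.447, -1.585, 40, -0.225, 0.19, 0, -0.42, 0.447, -1.585, 40, -0.225, 0.19, 0, -0.42, 0.447, -1.585],
)

```text
clock: 2.32
eef_pos: [0.3988, -0.1902, 0.2485]
orientation: [2.619, 1.239, 0.35]
force: [0.5, -0.9, 0.5]
width: 0.0338
```

```bash
python3 - <<'E'
from h import *
go([.40,-.19,.25],.06,.55)
E
```

```text
t 2.32 shift [ 0.0011  0.0012 -0.001 ] turn [-0.1895  0.1993 -0.7103] rows 0.04555019966282791 6.0952041303356195 q [-0.66 -0.27 -0.62  0.92  0.11  0.04] F [ 0.5 -0.9  0.5]
```

>>> send_rows(
  plan=[40, 0.001, 0.001, -0.001, -0.19, 0.2, -0.71, 40, 0.001, 0.001, -0.001, -0.19, 0.2, -0.71, 40, 0.001, 0.001, -0.001, -0.19, 0.2, -0.71, 40, 0.001, 0.001, -0.001, -0.19, 0.2, -0.71, 40, 0.001, 0.001, -0.001, -0.19, 0.2, -0.71, 40, 0.001, 0.001, -0.001, -0.19, 0.2, -0.71, 40, 0.001, 0.001, -0.001, -0.19, 0.2, -0.71],
)

```text
clock: 2.9
eef_pos: [0.4008, -0.1895, 0.2491]
orientation: [1.864, 1.97, 0.559]
force: [0.8, -0.7, -0.8]
width: 0.0339
```

```bash
python3 - <<'E'
from h import *
c=cap('wrist','w1.png')
go([.415,-.195,.05],.06,.55)
go([.415,-.195,.025],.06,.55)
E
```

```text
t 2.95 shift [-0.007  -0.0923  0.1771] turn [-0.0014 -0.0003 -0.0087] rows 4.792632663770442 0.07022229938213698 q [-0.85 -0.33 -0.71  0.83  0.43 -0.83] F [ 0.1 -0.  -0.5]
t 2.95 shift [-0.0072 -0.1053  0.1985] turn [-0.0014 -0.0003 -0.0087] rows 5.39066305347601 0.07022229938213698 q [-0.85 -0.33 -0.71  0.83  0.43 -0.83] F [ 0.1 -0.  -0.5]
```

View pics/w1.png

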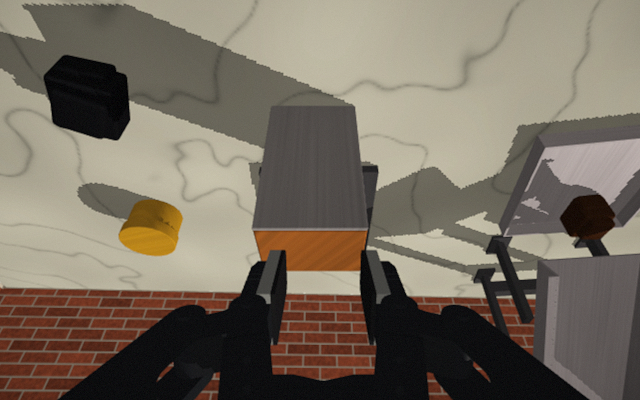

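>>> send_rows(
  plan=[40, -0.002, -0.022, 0.042, 0, 0, -0.009, 40, -0.003, -0.043, 0.083, 0, 0, -0.009, 40, -0.005, -0.065, 0.123, 0, 0, -0.009, 40, -0.006, -0.085, 0.162, 0, 0, -0.009, 40, -0.007, -0.105, 0.198, 0, 0, -0.009, 40, -0.007, -0.105, 0.198, 0, 0, -0.009, 40, -0.007, -0.105, 0.198, 0, 0, -0.009],
)

```text
clock: 3.53
eef_pos: [0.4133, -0.1914, 0.0215]
orientation: [1.866, 1.981, 0.558]
force: [0.6, 0.2, -0.1]
width: 0.0343
```

```bash
python3 - <<'E'
from h import *
c=cap('side','s2.png'); 
i=cv2.imread('pics/s2.png')[150:290,230:430]; cv2.imwrite('pics/s2z.png',cv2.resize(i,None,fx=4,fy=4,interpolation=2))
c=cap('wrist','w2.png'); P,u,v=pts(c)
m=(P[:,0]>.45)&(P[:,0]<.51)&(P[:,1]<-.15)&(P[:,1]>-.24)&(P[:,2]>.05)&(P[:,2]<.15); Q=P[m]
A=np.c_[Q[:,1],Q[:,2],np.ones(len(Q))]; s=np.linalg.lstsq(A,Q[:,0],rcond=None)[0]; print(len(Q),'face x=',s,'at y -.195:',s@[-.195,.02,1],'yaw',-np.arctan(s[0]))
print(Q[:,1].min(),Q[:,1].max())
go([.47,-.195,.025],.06,.55)
E
```

```text
0 face x= [0. 0. 0.] at y -.195: 0.0 yaw -0.0Traceback (most recent call last):
  File "<stdin>", line 7, in <module>
    return umr_minimum(a, axis, None, out, keepdims, initial, where)
ValueError: zero-size array to reduction operation minimum which has no identity
```

View pics/s2z.png

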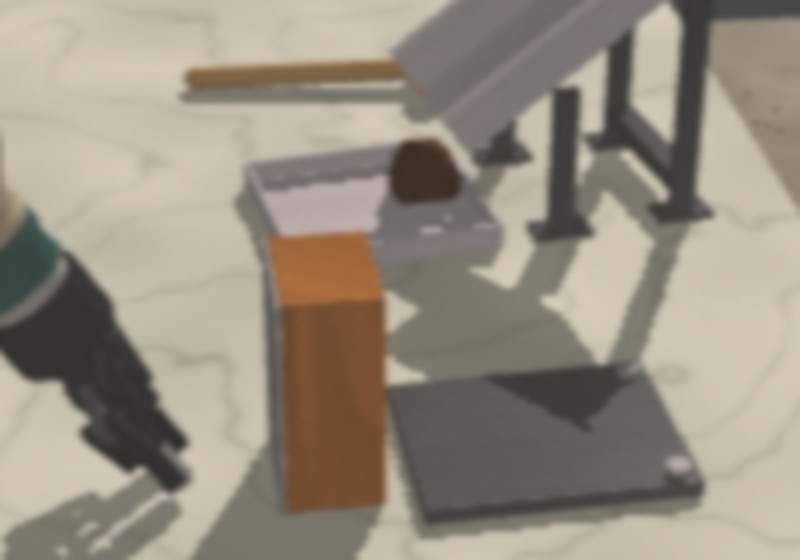

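```bash
python3 - <<'E'
from h import *
go([.46,-.195,.025],.06,.55)
go([.50,-.195+.0027,.025],.066,.55)
E
```

```text
t 3.63 shift [-0.0034  0.0368  0.0235] turn [-0.0015 -0.0021  0.002 ] rows 1.0497584189124225 0.026125919235698354 q [-0.83  0.08 -0.98  0.14  0.42 -0.81] F [-0.  -0.3  0.9]
t 3.63 shift [-0.0032  0.071   0.0444] turn [-0.0015  0.0011 -0.0031] rows 2.009377641928741 0.028599668326068847 q [-0.83  0.08 -0.98  0.14  0.42 -0.81] F [-0.  -0.3  0.9]
```

View pics/w2.png

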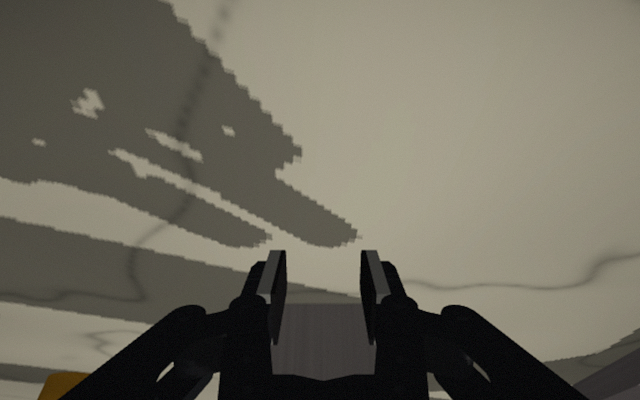

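>>> send_rows(
  plan=[40, -0.003, 0.014, 0.009, 0, 0, 0, 40, -0.003, 0.027, 0.018, 0, 0, 0, 40, -0.003, 0.036, 0.023, 0, 0, 0, 40, -0.003, 0.04, 0.025, 0, 0, 0, 40, -0.003, 0.042, 0.027, 0, 0, 0, 40, -0.003, 0.045, 0.028, 0, 0, 0, 40, -0.003, 0.048, 0.03, 0, 0, 0, 40, -0.003, 0.051, 0.032, 0, 0, 0],
)

```text
clock: 4.3
eef_pos: [0.4745, -0.1935, 0.0249]
orientation: [1.859, 1.977, 0.553]
force: [-7.5, -1.2, 4.5]
width: 0.0344
```

```bash
cat > blk.py <<'E'
from h import *
import sys
n=sys.argv[1]
for cam in ['scene','side']:
    c=cap(cam,f'{cam}{n}.png'); P,u,v=pts(c)
    m=(P[:,0]>.45)&(P[:,0]<.65)&(P[:,1]<-.12)&(P[:,1]>-.27)&(P[:,2]>.152)&(P[:,2]<.168); Q=P[m]
    if len(Q)>100: print(cam,'top',cv2.minAreaRect((Q[:,:2]*1000).astype(np.float32)),Q[:,2].min(),Q[:,2].max())
i=cv2.imread(f'pics/side{n}.png')[150:290,230:430]; cv2.imwrite(f'pics/side{n}z.png',cv2.resize(i,None,fx=4,fy=4,interpolation=2))
E
python3 blk.py 3
```

```text
scene top ((525.2813720703125, -192.3016357421875), (71.54437255859375, 92.01155853271484), 3.351449966430664) 0.15227403416243868 0.16485467069917337
side top ((525.6065063476562, -192.3385772705078), (69.64856719970703, 96.5062255859375), 3.5640759468078613) 0.1522317348482145 0.16298820228156752
```

View pics/side3z.png

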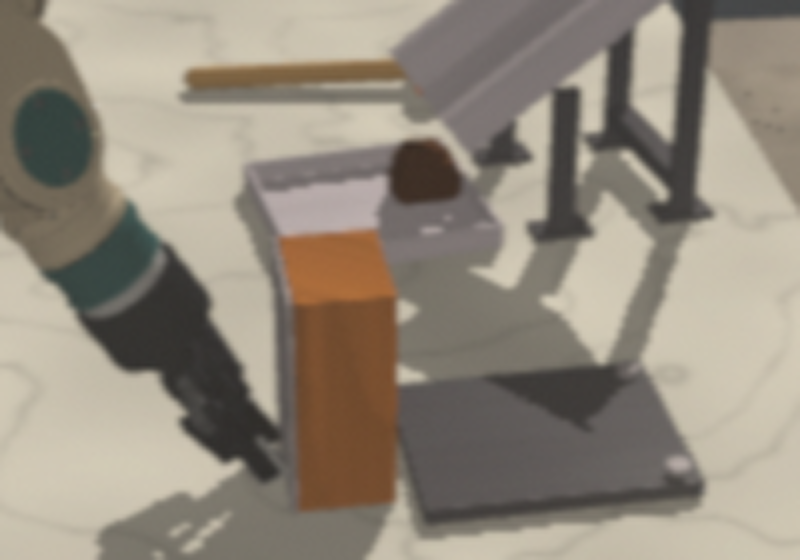

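>>> send_rows(
  plan=[40, 0, 0.0017, 0.001, 0, 0, 0, 40, 0, 0.0034, 0.0021, 0, 0, 0, 40, 0, 0.0051, 0.0031, 0, 0, 0, 40, 0, 0.0068, 0.0042, 0, 0, 0, 40, 0, 0.0085, 0.0052, 0, 0, 0],
)

```text
clock: 4.82
eef_pos: [0.4845, -0.1926, 0.0248]
orientation: [1.858, 1.977, 0.555]
force: [-7.1, -1.2, 5.0]
width: 0.0341
```

>>> send_rows(
  plan=[40, 0, 0.0009, 0.0005, 0, 0, 0, 40, 0, 0.0017, 0.001, 0, 0, 0],
)

```text
clock: 4.98
eef_pos: [0.4865, -0.1925, 0.0248]
orientation: [1.858, 1.978, 0.555]
force: [-7.9, -0.5, 4.9]
width: 0.0342
```

```bash
python3 blk.py 4
```

```text
scene top ((511.7806701660156, -193.30401611328125), (122.68401336669922, 90.54046630859375), 3.1802773475646973) 0.15200342013053514 0.16585569966028668
side top ((511.19219970703125, -193.67434692382812), (121.92951202392578, 94.048828125), 2.7682559490203857) 0.15207984981535272 0.16299579764411198
```

View pics/side4z.png

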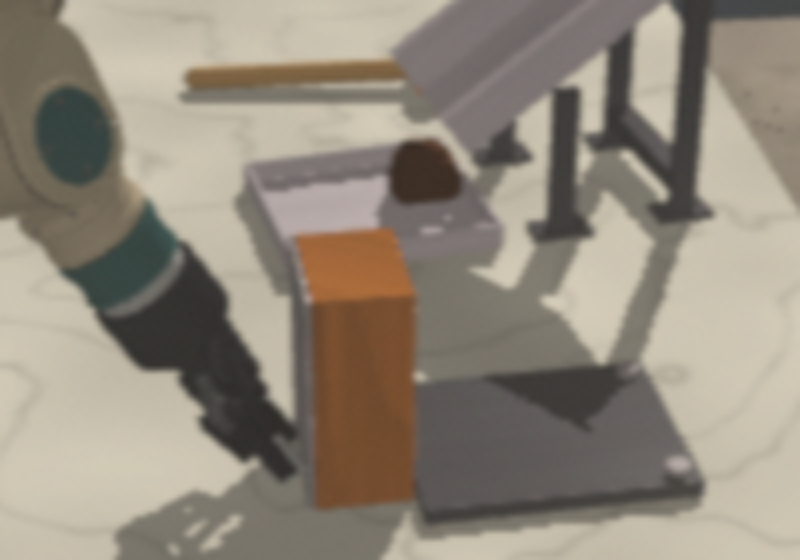

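>>> send_rows(
  plan=[40, 0, 0.0009, 0.0005, 0, 0, 0, 40, 0, 0.0009, 0.0005, 0, 0, 0],
)

```text
clock: 5.25
eef_pos: [0.4876, -0.1924, 0.0248]
orientation: [1.858, 1.978, 0.555]
force: [-3.8, -0.9, 3.5]
width: 0.0342
```

>>> send_rows(
  plan=[40, 0, 0.0009, 0.0005, 0, 0, 0, 40, 0, 0.0009, 0.0005, 0, 0, 0],
)

```text
clock: 5.42
eef_pos: [0.4881, -0.1924, 0.0246]
orientation: [1.859, 1.978, 0.554]
force: [-8.0, 0.0, 6.0]
width: 0.0338
```

>>> send_rows(
  plan=[40, 0, 0.0009, 0.0005, 0, 0, 0, 40, 0, 0.0009, 0.0005, 0, 0, 0],
)

```text
clock: 5.58
eef_pos: [0.4883, -0.1923, 0.0243]
orientation: [1.861, 1.978, 0.552]
force: [-11.6, -2.5, 8.2]
width: 0.0344
```

>>> send_rows(
  plan=[40, 0, 0.0013, 0.0008, 0, 0, 0, 40, 0, 0.0013, 0.0008, 0, 0, 0],
)

```text
clock: 5.75
eef_pos: [0.4884, -0.1921, 0.0235]
orientation: [1.864, 1.979, 0.549]
force: [-15.5, -2.4, 9.7]
width: 0.0342
```

```bash
sed -i 's/P\[:,0\]>.45/P[:,0]>.49/' blk.py; python3 blk.py 5; python3 -c "
import cv2;i=cv2.imread('pics/scene5.png')[190:320,240:370]; cv2.imwrite('pics/scene5z.png',cv2.resize(i,None,fx=4.5,fy=4.5,interpolation=2))"
```

```text
scene top ((539.2304077148438, -191.81643676757812), (71.60930633544922, 90.6798095703125), 3.912644386291504) 0.1520313332996679 0.1651255453932623
side top ((538.1192016601562, -191.72476196289062), (69.4311294555664, 97.09734344482422), 4.054980278015137) 0.15200898216338155 0.16315194660404786
```

View pics/side5z.png

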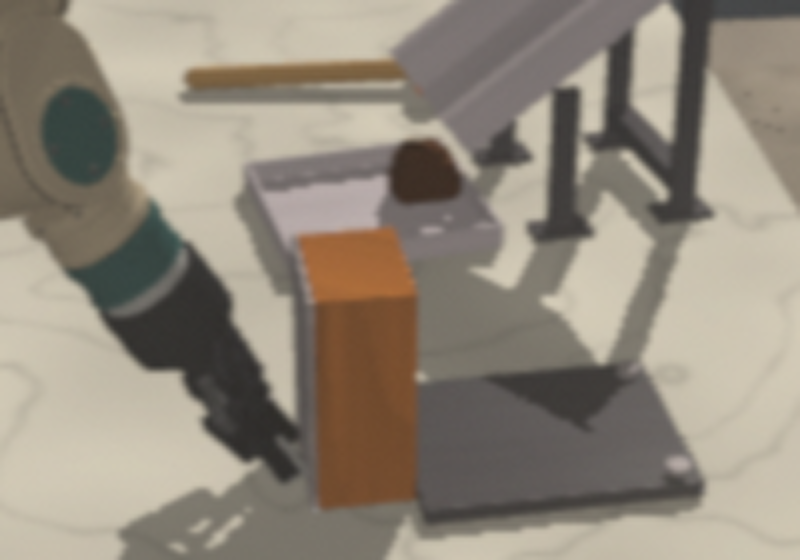

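View pics/scene5z.png

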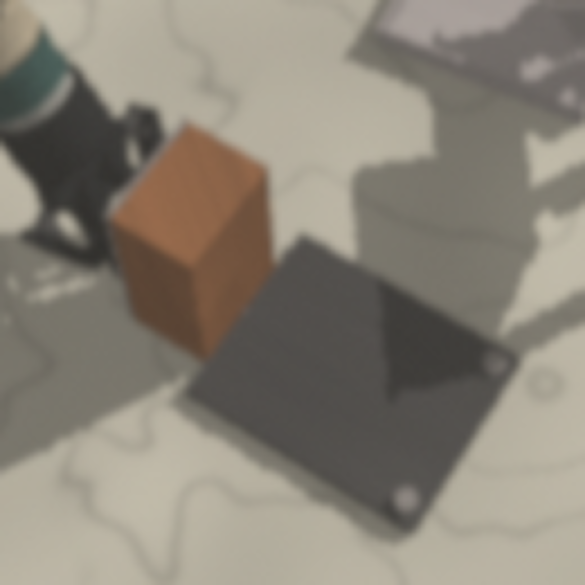

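```bash
python3 - <<'E'
from h import *
go([.455,-.1945,.03],.067,.55)
go([.455,-.1945,.145],.067,.55)
go([.478,-.193,.145],.067,.55)
E
```

```text
t 5.85 shift [-0.0004 -0.0253 -0.0228] turn [-0.0088  0.0035 -0.0065] rows 0.8174965711059775 0.0922072811677164 q [-0.69  0.18 -0.87  0.11  0.36 -0.67] F [-15.4  -2.7   9.8]
t 5.85 shift [-0.0004  0.0339 -0.1214] turn [-0.0088  0.0035 -0.0065] rows 3.02250399413347 0.0922072811677164 q [-0.69  0.18 -0.87  0.11  0.36 -0.67] F [-15.4  -2.7   9.8]
t 5.85 shift [-0.0003  0.0537 -0.1095] turn [-0.0088  0.0035 -0.0065] rows 2.9247249394230077 0.0922072811677164 q [-0.69  0.18 -0.87  0.11  0.36 -0.67] F [-15.4  -2.7   9.8]
```

>>> send_rows(
  plan=[40, 0, -0.027, -0.022, 0, 0, 0, 40, 0, -0.027, -0.022, 0, 0, 0, 40, 0, -0.007, -0.055, 0, 0, 0, 40, 0, 0.013, -0.088, 0, 0, 0, 40, 0, 0.034, -0.121, 0, 0, 0, 40, 0, 0.045, -0.115, 0, 0, 0, 40, 0, 0.0525, -0.11, 0, 0, 0, 40, 0, 0.0525, -0.11, 0, 0, 0],
)

```text
clock: 6.52
eef_pos: [0.4814, -0.1936, 0.1475]
orientation: [1.852, 1.977, 0.557]
force: [-0.7, -0.4, 0.3]
width: 0.0344
```

```bash
python3 blk.py 6; python3 - <<'E'
from h import *
go([.481,-.193,.145],.067,.55)
E
```

```text
scene top ((531.89990234375, -192.63160705566406), (85.86888885498047, 90.59325408935547), 3.1197962760925293) 0.15214967470359686 0.16441285635463343
side top ((538.3539428710938, -190.96156311035156), (70.69400024414062, 94.18694305419922), 4.564608573913574) 0.15202073071947586 0.1627089853034328
t 6.62 shift [-0.0011  0.002   0.0007] turn [-0.0038 -0.0004 -0.0033] rows 0.058833286038382726 0.040284513079748514 q [-0.7  -0.07 -0.77  0.46  0.37 -0.69] F [ 0.   1.2 -1. ]
```

View pics/side6z.png

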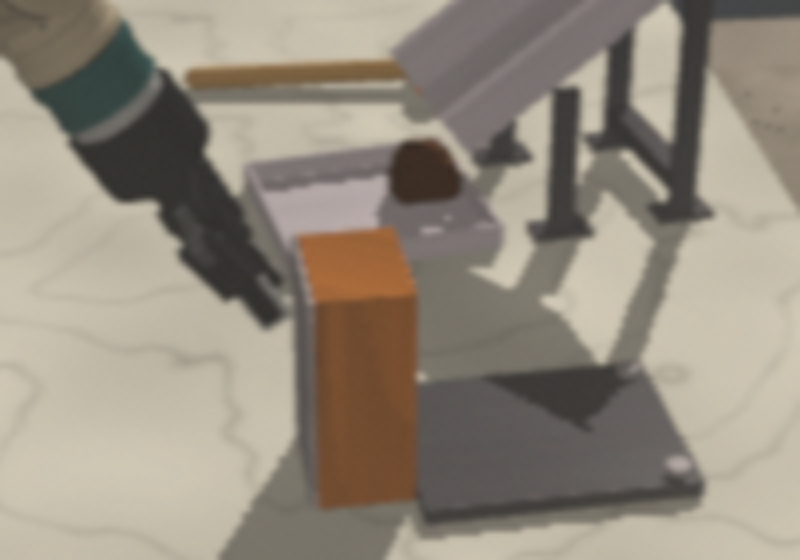

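>>> send_rows(
  plan=[40, 0, 0.0043, 0.0026, 0, 0, 0, 40, 0, 0.0085, 0.0052, 0, 0, 0, 40, 0, 0.0128, 0.0078, 0, 0, 0, 40, 0, 0.017, 0.0105, 0, 0, 0, 40, 0, 0.0213, 0.0131, 0, 0, 0, 40, 0, 0.0256, 0.0157, 0, 0, 0, 40, 0, 0.0298, 0.0183, 0, 0, 0, 40, 0, 0.0341, 0.0209, 0, 0, 0],
)

```text
clock: 7.28
eef_pos: [0.5209, -0.1909, 0.147]
orientation: [1.854, 1.977, 0.557]
force: [-2.7, -0.2, 2.5]
width: 0.0341
```

```bash
python3 blk.py 7
```

```text
scene top ((554.6538696289062, -191.0941925048828), (117.37069702148438, 92.14730834960938), 3.9067749977111816) 0.15200731055564565 0.1679786397223353
side top ((560.2045288085938, -191.15493774414062), (109.30949401855469, 97.2552490234375), 0.48624446988105774) 0.15201126877556392 0.16793113282650485
```

View pics/side7z.png

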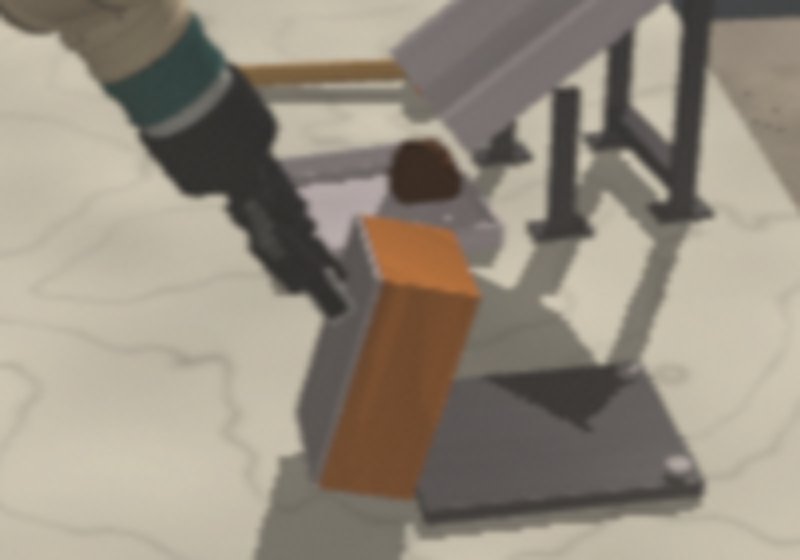

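Block is tilting (~17°) about its toe against the plate edge. Continue.

>>> send_rows(
  plan=[40, 0, 0.0043, 0.0026, 0, 0, 0, 40, 0, 0.0085, 0.0052, 0, 0, 0, 40, 0, 0.0128, 0.0078, 0, 0, 0, 40, 0, 0.017, 0.0105, 0, 0, 0, 40, 0, 0.0213, 0.0131, 0, 0, 0, 40, 0, 0.0256, 0.0157, 0, 0, 0, 40, 0, 0.0298, 0.0183, 0, 0, 0, 40, 0, 0.0341, 0.0209, 0, 0, 0],
)

```text
clock: 8.05
eef_pos: [0.5603, -0.1881, 0.1464]
orientation: [1.855, 1.978, 0.556]
force: [0.3, -0.4, 0.6]
width: 0.0345
```

```bash
python3 blk.py 8
```

```text
scene top ((583.6104736328125, -188.38876342773438), (100.32588958740234, 92.03250885009766), 4.965000152587891) 0.1520294347278428 0.16794711358787084
side top ((585.5009155273438, -187.23924255371094), (99.24344635009766, 97.4559097290039), 1.2182661294937134) 0.1520202560699 0.1679420806278864
```

View pics/side8z.png

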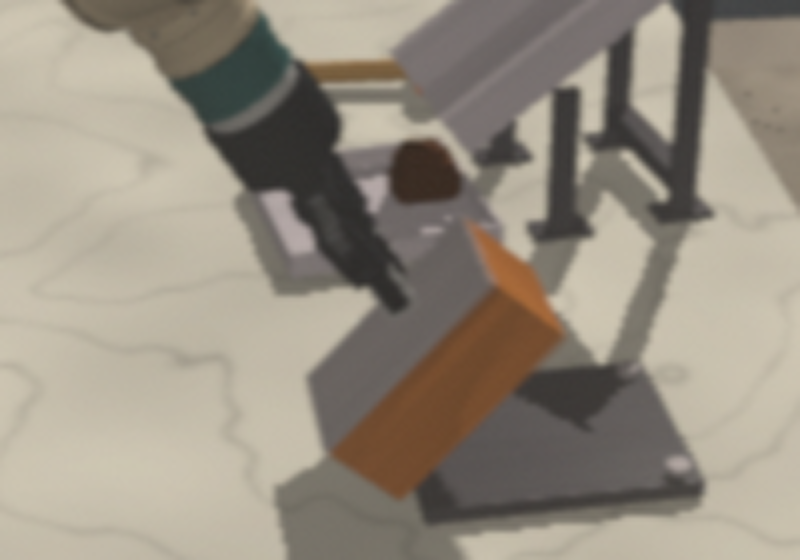

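>>> send_rows(
  plan=[40, 0, 0.021, -0.034, 0, 0, 0, 40, 0, 0.042, -0.068, 0, 0, 0, 40, 0, 0.042, -0.068, 0, 0, 0, 40, 0, 0.042, -0.068, 0, 0, 0, 40, 0, 0.042, -0.068, 0, 0, 0, 40, 0, 0.042, -0.068, 0, 0, 0, 40, 0, 0.042, -0.068, 0, 0, 0, 40, 0, 0.042, -0.068, 0, 0, 0],
)

```text
clock: 8.82
eef_pos: [0.5592, -0.1876, 0.2247]
orientation: [1.858, 1.979, 0.556]
force: [0.3, 0.0, 0.4]
width: 0.0344
```

```bash
python3 blk.py 9; python3 - <<'E'
from h import *
for n in ['scene','side']:
    c=arm.capture(n); P,u,v=pts(c)
    m=(P[:,0]>.5)&(P[:,0]<.8)&(P[:,1]<-.1)&(P[:,1]>-.29)&(P[:,2]>.07)&(P[:,2]<.092);Q=P[m]
    print(n,cv2.minAreaRect((Q[:,:2]*1000).astype(np.float32)),np.percentile(Q[:,2],[5,50,95]))
E
```

```text
scene ((619.8289184570312, -187.00790405273438), (160.96961975097656, 91.93147277832031), 3.4684531688690186) [0.0758751  0.07997735 0.08350545]
side ((619.7902221679688, -187.17381286621094), (161.48866271972656, 97.10230255126953), 2.7035980224609375) [0.07361351 0.08143307 0.0838411 ]
```

View pics/side9z.png

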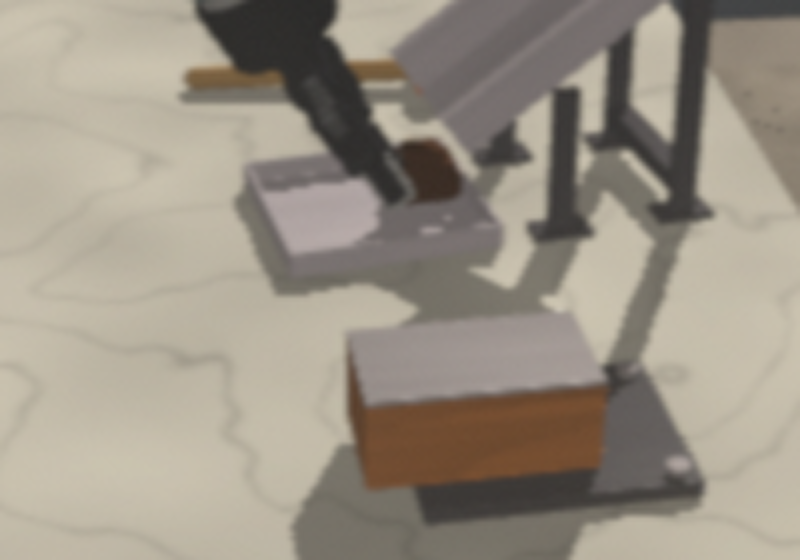

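```bash
python3 - <<'E'
from h import *
go([.49,.16,.18],.19,.8)
E
```

```text
t 9.02 shift [ 0.3518 -0.0646  0.0142] turn [-0.2511  0.0794 -0.0988] rows 8.58466883583919 2.2507522897781245 q [-0.58 -0.04 -0.55  0.61  0.32 -0.57] F [ 0.5 -0.8  0. ]
```

>>> send_rows(
  plan=[70, 0.04, -0.064, 0.014, -0.25, 0.08, -0.1, 70, 0.08, -0.064, 0.014, -0.25, 0.08, -0.1, 70, 0.12, -0.064, 0.014, -0.25, 0.08, -0.1, 70, 0.16, -0.064, 0.014, -0.25, 0.08, -0.1, 70, 0.2, -0.064, 0.014, -0.25, 0.08, -0.1, 70, 0.25, -0.064, 0.014, -0.25, 0.08, -0.1, 70, 0.3, -0.064, 0.014, -0.25, 0.08, -0.1, 70, 0.352, -0.064, 0.014, -0.25, 0.08, -0.1],
)

```text
clock: 9.68
eef_pos: [0.4927, 0.1176, 0.1815]
orientation: [1.597, 1.934, 0.819]
force: [1.1, -0.4, -0.2]
width: 0.0596
```

>>> send_rows(
  plan=[70, 0.001, 0, 0, 0, 0, 0, 70, 0.001, 0, 0, 0, 0, 0],
)

```text
clock: 9.85
eef_pos: [0.492, 0.1214, 0.1808]
orientation: [1.59, 1.946, 0.821]
force: [-0.4, -0.5, 0.0]
width: 0.0596
```

```bash
python3 - <<'E'
from h import *
c=cap('wrist','w10.png'); np.savez('cap_w10',**c)
r=arm.look_for('ore_mid','wrist'); print([(np.round(x['at'],4),round(x['p'],2)) for x in r[:2]])
k=arm.cut_out('ore_mid','wrist'); print([(x['p'],x['region'].sum()) for x in k]); np.save('ore_mask',k[0]['region'])
go([.49,.16,.18],.19,.8)
E
```

```text
[(array([0.6116, 0.1937, 0.0398]), 0.82)]
[(0.85, np.int64(2527))]
t 10.0 shift [0.0438 0.0026 0.004 ] turn [-0.0004  0.0011  0.0006] rows 1.0562507484927044 0.01067867721661278 q [ 0.05 -0.27 -0.99  0.05  0.1  -0.1 ] F [-0.6 -0.1 -0.2]
```

View pics/w10.png

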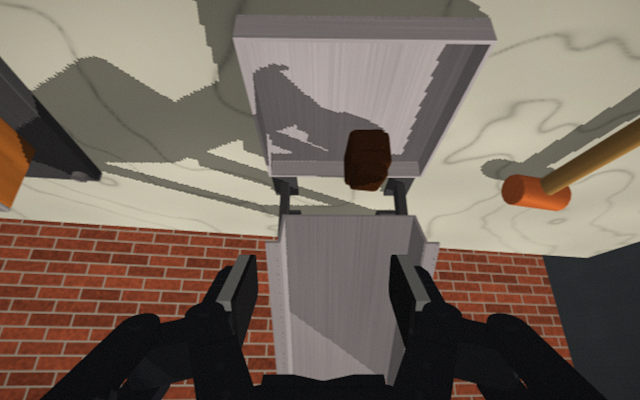

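```bash
python3 - <<'E'
from h import *
c=dict(np.load('cap_w10.npz')); m=np.load('ore_mask.npy'); 
m=cv2.erode(m.astype(np.uint8),np.ones((3,3)))>0
P,u,v=pts(c,m)
print(len(P),np.percentile(P,[1,50,99],axis=0).round(4))
# top & near face
top=P[P[:,2]>np.percentile(P[:,2],98)-.006]; print('top',len(top),cv2.minAreaRect((top[:,:2]*1000).astype(np.float32)))
print('all',cv2.minAreaRect((P[:,:2]*1000).astype(np.float32)))
for z0 in np.arange(.005,.056,.006):
    q=P[(P[:,2]>z0)&(P[:,2]<z0+.006)]
    if len(q)>5:
        for yaw in [.19]:
            a=q[:,:2]@[np.cos(yaw),np.sin(yaw)]; b=q[:,:2]@[-np.sin(yaw),np.cos(yaw)]
            print(round(z0,3),len(q),'along',a.min().round(4),a.max().round(4),'across',b.min().round(4),b.max().round(4))
# pan near wall top rim, chute lip
P,u,v=pts(c)
def line(rows,cols):
    pass
rim=(P[:,2]>.018)&(P[:,2]<.027)&(P[:,0]<.56)&(P[:,0]>.4)&(P[:,1]>.03)&(P[:,1]<.3)
Q=P[rim]; print('front rim',len(Q),cv2.minAreaRect((Q[:,:2]*1000).astype(np.float32)),np.polyfit(Q[:,1],Q[:,0],1))
r=(u>283)&(u<410)&(v>208)&(v<235); Q=P[r]; 
for vv in range(208,236,3):
    k=r&(v==vv)&(P[:,0]<.8); print(vv,P[k].mean(0).round(3),P[k].min(0).round(3),P[k].max(0).round(3))
E
```

```text
2300 [[0.6006 0.1711 0.0083]
 [0.6104 0.187  0.0351]
 [0.6457 0.207  0.0513]]
top 606 ((626.12646484375, 191.0745086669922), (28.053190231323242, 32.860939025878906), 88.5285415649414)
all ((625.9030151367188, 191.27210998535156), (50.27141571044922, 38.0408935546875), 7.219897270202637)
0.005 105 along 0.6263 0.6353 across 0.0534 0.0887
0.011 226 along 0.6262 0.6665 across 0.0498 0.0896
0.017 236 along 0.6263 0.6679 across 0.0497 0.0897
0.023 320 along 0.6265 0.6702 across 0.0496 0.0895
0.029 259 along 0.6302 0.6709 across 0.0496 0.0897
0.035 403 along 0.6307 0.6749 across 0.0501 0.0894
0.041 229 along 0.6339 0.6643 across 0.0529 0.0861
0.047 522 along 0.6346 0.668 across 0.0546 0.0857
front rim 2880 ((533.5507202148438, 155.96450805664062), (83.9233169555664, 170.72146606445312), 10.509663581848145) [-0.08875305  0.51651506]<stdin>:23: RuntimeWarning: Mean of empty slice.
  ret = um.true_divide(
Traceback (most recent call last):
ValueError: zero-size array to reduction operation minimum which has no identity
```

```bash
python3 - <<'E'
from h import *
c=dict(np.load('cap_w10.npz')); m=np.load('ore_mask.npy'); 
m=cv2.erode(m.astype(np.uint8),np.ones((3,3)))>0
P,u,v=pts(c,m)
for yaw in np.arange(.0,.4,.03):
    a=P[:,:2]@[np.cos(yaw),np.sin(yaw)]; b=P[:,:2]@[-np.sin(yaw),np.cos(yaw)]; k=P[:,2]<.042
    print(yaw.round(2),'across',np.ptp(b[k]).round(4),'mid',((b.min()+b.max())/2).round(4),'along min',np.percentile(a,.5).round(4))
k=P[:,2]<.024; 
f=P[k]; f=f[(f[:,:2]@[np.cos(.19),np.sin(.19)])<.634]; print('front face',len(f),np.arctan(-np.polyfit(f[:,1],f[:,0],1)[0]))
# pan rim top precise yaw: outer left/right walls
A,u,v=pts(c)
k=(A[:,2]>.018)&(A[:,2]<.026)&(A[:,0]<.66)&(A[:,0]>.4)&(A[:,1]>.03)&(A[:,1]<.3)&((A[:,:2]@[np.cos(.19),np.sin(.19)])<.62)
for yaw in np.arange(.1,.25,.01):
    a=A[k,:2]@[np.cos(yaw),np.sin(yaw)]; b=A[k,:2]@[-np.sin(yaw),np.cos(yaw)]
    print(yaw.round(2),np.percentile(b,[.3,99.7]).round(4),np.ptp(np.percentile(b,[.3,99.7])).round(4),np.percentile(a,.3).round(4))
# chute points near mouth: z .06..0.14
k=(A[:,2]>.06)&(A[:,2]<.2)&(A[:,0]>.6)&(A[:,0]<.9)&(A[:,1]>.05)&(A[:,1]<.32)
a=A[k,:2]@[np.cos(.185),np.sin(.185)]; b=A[k,:2]@[-np.sin(.185),np.cos(.185)];z=A[k,2]
print('chute',a.min(),b.min(),b.max(),'lip z',z.min())
for b0 in np.arange(.0,.16,.01):
    q=(b>b0)&(b<b0+.01)
    if q.sum(): i=np.argmin(a[q]); print(b0.round(3),a[q].min().round(4),z[q][i].round(4),z[q].min().round(4))
E
```

```text
0.0 across 0.0374 mid 0.1893 along min 0.6004
0.03 across 0.0376 mid 0.1709 along min 0.6061
0.06 across 0.0377 mid 0.1524 along min 0.6112
0.09 across 0.0379 mid 0.1337 along min 0.6157
0.12 across 0.038 mid 0.1149 along min 0.6196
0.15 across 0.0388 mid 0.0956 along min 0.623
0.18 across 0.0397 mid 0.0762 along min 0.6259
0.21 across 0.0408 mid 0.0566 along min 0.628
0.24 across 0.0418 mid 0.037 along min 0.6294
0.27 across 0.0428 mid 0.0173 along min 0.6301
0.3 across 0.0438 mid -0.0024 along min 0.6301
0.33 across 0.0447 mid -0.0221 along min 0.6295
0.36 across 0.0456 mid -0.0418 along min 0.6284
0.39 across 0.0465 mid -0.0614 along min 0.6267
front face 525 0.17934573241442864
0.1 [0.0143 0.1909] 0.1766 0.4986
0.11 [0.0092 0.1849] 0.1757 0.5003
0.12 [0.004  0.1789] 0.1749 0.502
0.13 [-0.0012  0.173 ] 0.1742 0.5036
0.14 [-0.0064  0.167 ] 0.1734 0.5053
0.15 [-0.0116  0.161 ] 0.1726 0.5068
0.16 [-0.0169  0.1549] 0.1718 0.5083
0.17 [-0.022   0.1489] 0.171 0.5097
0.18 [-0.0273  0.1431] 0.1704 0.511
0.19 [-0.0327  0.1374] 0.1702 0.5119
0.2 [-0.0386  0.1321] 0.1707 0.5119
0.21 [-0.0446  0.1267] 0.1713 0.5116
0.22 [-0.0507  0.1215] 0.1721 0.5112
0.23 [-0.0567  0.1162] 0.1729 0.5107
0.24 [-0.0627  0.111 ] 0.1737 0.5103
chute 0.639852807541994 -0.021556724791147123 0.13088088344551335 lip z 0.06044795743430051
0.0 0.6656 0.0804 0.0781
0.01 0.6656 0.0804 0.078
0.02 0.665 0.0806 0.0779
0.03 0.6651 0.0804 0.0782
0.04 0.6652 0.0803 0.078
0.05 0.6649 0.0814 0.0779
0.06 0.6657 0.08 0.0776
0.07 0.6651 0.0801 0.0778
0.08 0.6647 0.0802 0.0775
0.09 0.6651 0.0799 0.0771
0.1 0.6652 0.0809 0.0775
0.11 0.6403 0.1163 0.079
0.12 0.6399 0.1164 0.0805
0.13 0.6409 0.116 0.1131
```

```bash
cat >> h.py <<'E'
def ch(a,b,z,yaw=.185):
    # chute-aligned coordinates measured at yaw .19
    return [a*np.cos(.19)-b*np.sin(.19),a*np.sin(.19)+b*np.cos(.19),z]
E
python3 - <<'E'
from h import *
go(ch(.585,.0697,.088),.185,.85)
go(ch(.6525,.0697,.0287),.185,.85)
E
```

```text
t 10.0 shift [ 0.049  -0.012   0.1209] turn [-0.0504 -0.0026  0.004 ] rows 3.1428085646772437 0.4053891514504602 q [ 0.05 -0.27 -0.99  0.05  0.1  -0.1 ] F [-0.6 -0.1 -0.2]
t 10.0 shift [ 0.0491 -0.0075  0.2107] turn [-0.0504 -0.0026  0.004 ] rows 5.190796398086826 0.4053891514504602 q [ 0.05 -0.27 -0.99  0.05  0.1  -0.1 ] F [-0.6 -0.1 -0.2]
```

>>> send_rows(
  plan=[70, 0.02, -0.005, 0.03, -0.05, -0.003, 0.004, 70, 0.035, -0.01, 0.06, -0.05, -0.003, 0.004, 70, 0.049, -0.012, 0.09, -0.05, -0.003, 0.004, 70, 0.049, -0.012, 0.121, -0.05, -0.003, 0.004, 70, 0.049, -0.012, 0.121, -0.05, -0.003, 0.004, 70, 0.049, -0.012, 0.121, -0.05, -0.003, 0.004],
)

```text
clock: 10.5
eef_pos: [0.5616, 0.1771, 0.0849]
orientation: [1.58, 1.896, 0.851]
force: [0.1, -0.2, -0.3]
width: 0.0598
```

```bash
python3 - <<'E'
from h import *
go(ch(.6525,.0697,.0287),.185,.85)
c=cap('wrist','w11.png')
k=arm.cut_out('ore_mid','wrist'); 
if k:
    P,u,v=pts(c,cv2.erode(k[0]['region'].astype(np.uint8),np.ones((3,3)))>0)
    b=P[:,:2]@[-np.sin(.19),np.cos(.19)];a=P[:,:2]@[np.cos(.19),np.sin(.19)]; print(np.percentile(b,[.5,99.5]),np.percentile(a,.5),np.percentile(P[:,2],[1,99]),k[0]['p'])
E
```

```text
t 10.5 shift [0.0024 0.0029 0.0878] turn [-0.0059  0.0028 -0.002 ] rows 2.108058906727278 0.05459361197843551 q [ 0.2   0.15 -0.98 -0.4  -0.02  0.01] F [ 0.1 -0.2 -0.3]
[0.05242552 0.09044762] 0.6263506080411596 [0.00662841 0.05080514] 0.63
```

View pics/w11.png

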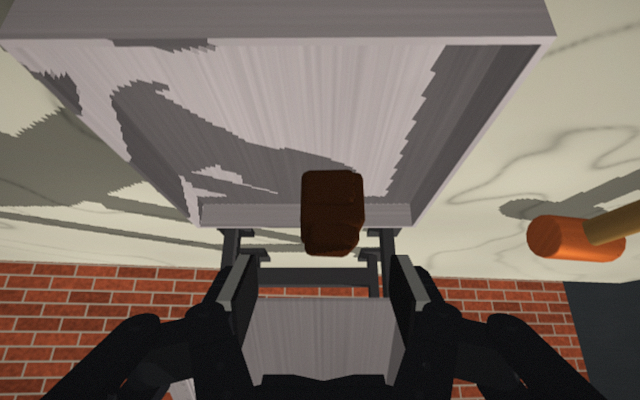

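>>> send_rows(
  plan=[70, 0.003, 0.002, 0.02, -0.006, 0.003, -0.002, 70, 0.003, 0.003, 0.04, -0.006, 0.003, -0.002, 70, 0.003, 0.003, 0.06, -0.006, 0.003, -0.002, 70, 0.003, 0.003, 0.075, -0.006, 0.003, -0.002, 70, 0.003, 0.003, 0.082, -0.006, 0.003, -0.002, 70, 0.003, 0.003, 0.088, -0.006, 0.003, -0.002, 70, 0.003, 0.003, 0.088, -0.006, 0.003, -0.002],
)

```text
clock: 11.18
eef_pos: [0.6282, 0.195, 0.0337]
orientation: [1.566, 1.893, 0.866]
force: [0.2, -0.4, 0.6]
width: 0.0594
```

```bash
python3 - <<'E'
from h import *
go(ch(.6525,.0697,.0287),.185,.85)
c=cap('wrist','w12.png')
c=cap('side','s12.png'); i=cv2.imread('pics/s12.png')[110:230,230:430]; cv2.imwrite('pics/s12z.png',cv2.resize(i,None,fx=4,fy=4,interpolation=2))
E
```

```text
t 11.18 shift [-0.0032 -0.0045  0.0024] turn [ 0.008  -0.0032  0.0021] rows 0.1441743146490849 0.0706980609562596 q [ 0.21  0.37 -0.87 -0.53 -0.02  0.01] F [ 0.2 -0.4  0.6]
```

View pics/w12.png

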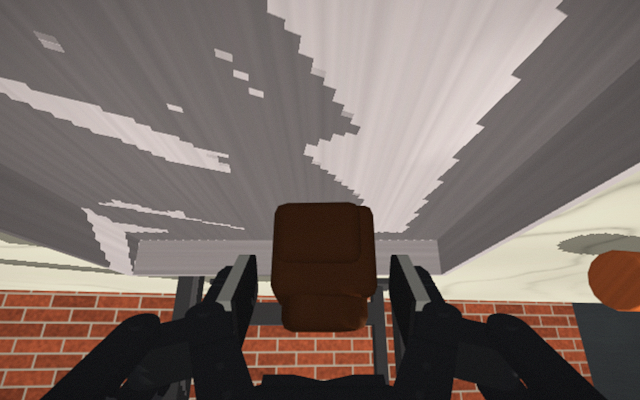

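View pics/s12z.png

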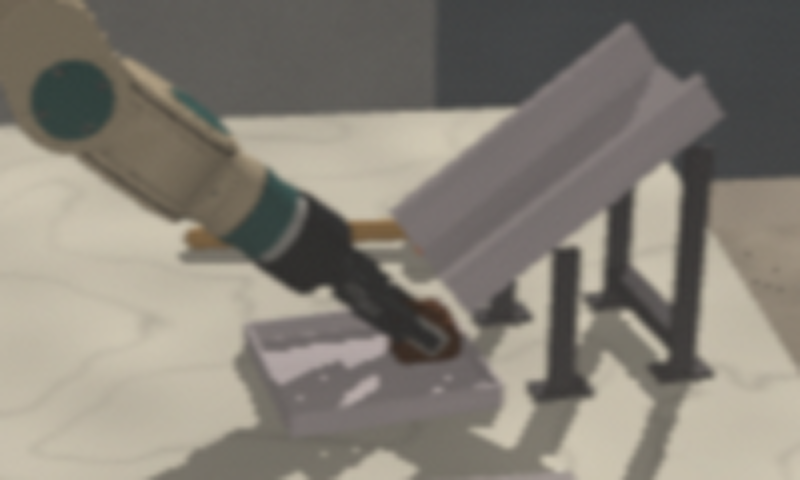

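>>> send_rows(
  plan=[70, 0, -0.003, 0.002, 0, 0, 0, 70, 0, -0.003, 0.002, 0, 0, 0, 30, 0, -0.003, 0.002, 0, 0, 0, 30, 0, -0.003, 0.002, 0, 0, 0, 30, 0, -0.003, 0.002, 0, 0, 0, 30, 0, -0.003, 0.002, 0, 0, 0, 30, 0, -0.003, 0.002, 0, 0, 0, 30, 0, -0.003, 0.002, 0, 0, 0],
)

```text
clock: 11.95
eef_pos: [0.6268, 0.1955, 0.0289]
orientation: [1.566, 1.895, 0.865]
force: [-5.1, -1.1, 4.9]
width: 0.0391
```

```bash
python3 - <<'E'
from h import *
s=arm.state();print(s['width'],s['force'],s['eef_pos'])
c=cap('wrist','w13.png')
E
```

```text
0.039131691217327 [-5.12504446 -1.0743925   4.94758866] [0.62682152 0.19546647 0.02892189]
```

View pics/w13.png

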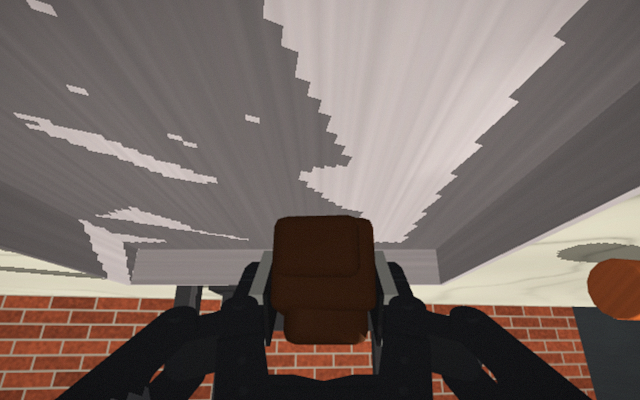

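>>> send_rows(
  plan=[20, 0, 0.0023, -0.002, 0, 0, 0, 20, 0, 0.0045, -0.004, 0, 0, 0, 20, 0, 0.0045, -0.004, 0, 0, 0, 20, 0, -0.002, -0.0115, 0, 0, 0, 20, 0, -0.015, -0.0266, 0, 0, 0, 20, 0, -0.028, -0.042, 0, 0, 0, 20, 0, -0.038, -0.053, 0, 0, 0, 20, 0, -0.038, -0.053, 0, 0, 0],
)

```text
clock: 12.67
eef_pos: [0.5567, 0.1822, 0.0312]
orientation: [1.571, 1.903, 0.858]
force: [-0.4, -0.1, -3.0]
width: 0.0394
```

```bash
python3 - <<'E'
from h import *
s=arm.state();print(s['width'],s['force'],s['eef_pos'])
c=cap('wrist','w14.png')
c=cap('side','s14.png'); i=cv2.imread('pics/s14.png')[110:230,230:430]; cv2.imwrite('pics/s14z.png',cv2.resize(i,None,fx=4,fy=4,interpolation=2))
go([.6,.15,.2],.185,.85)
E
```

```text
0.03941823247481428 [-0.43594892 -0.11574799 -3.04147933] [0.55674604 0.1822177  0.03122433]
t 12.77 shift [-0.0397  0.1457 -0.0855] turn [ 0.004  -0.0042  0.003 ] rows 4.162377136291736 0.052715390664012984 q [ 0.21  0.31 -1.01 -0.6  -0.02  0.02] F [ 0.7 -0.6 -1.7]
```

View pics/s14z.png

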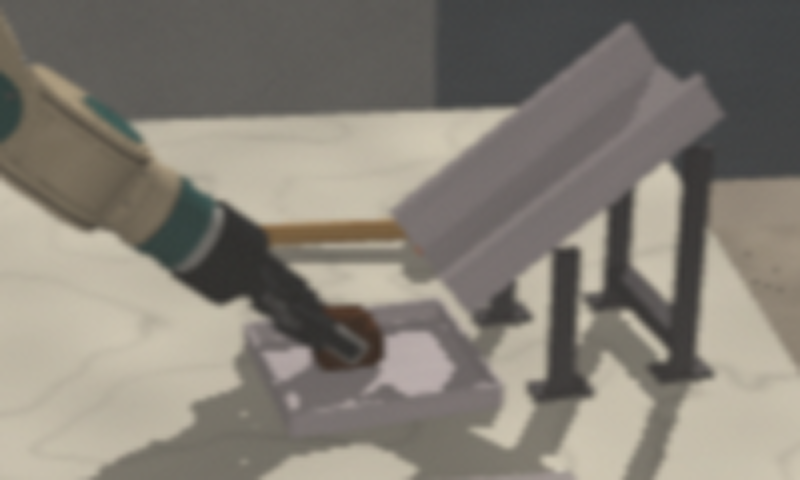

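View pics/w14.png

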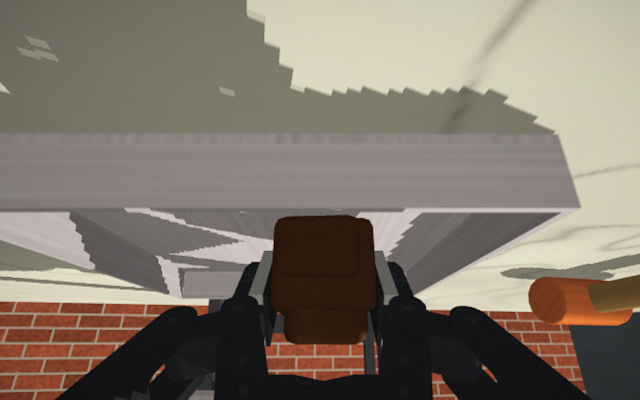

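>>> send_rows(
  plan=[20, 0, 0.025, -0.0215, 0, 0, 0, 20, 0, 0.05, -0.043, 0, 0, 0, 20, 0, 0.08, -0.069, 0, 0, 0, 20, 0, 0.113, -0.098, 0, 0, 0, 20, 0, 0.113, -0.098, 0, 0, 0],
)

```text
clock: 13.18
eef_pos: [0.5706, 0.185, 0.1986]
orientation: [1.553, 1.88, 0.884]
force: [2.0, 0.6, 1.0]
width: 0.0394
```

```bash
python3 - <<'E'
from h import *
M=R.from_rotvec([1.566,1.895,.865]).as_matrix(); print(M.round(3)); z=M[:,2]; lean=np.arctan2(np.hypot(z[0],z[1]),-z[2]); print('lean',lean,'yaw',np.arctan2(z[1],z[0]), 'roll', M[2,0])
for p in [[.58,-.187,.18],[.616,-.187,.18]]: go(p,.06,lean)
E
```

```text
[[-0.188  0.643  0.742]
 [ 0.982  0.123  0.142]
 [-0.     0.756 -0.655]]
lean 0.8564975419277752 yaw 0.189446125975145 roll -7.764714262586958e-05
t 13.18 shift [-0.3671 -0.0531 -0.0355] turn [ 0.0221 -0.1001  0.0834] rows 8.93515079369525 1.057458517972907 q [ 0.21 -0.09 -0.88 -0.09 -0.02  0.02] F [2.  0.6 1. ]
t 13.18 shift [-0.3739 -0.0305 -0.0083] turn [ 0.0221 -0.1001  0.0834] rows 8.998332967398408 1.057458517972907 q [ 0.21 -0.09 -0.88 -0.09 -0.02  0.02] F [2.  0.6 1. ]
```

>>> send_rows(
  plan=[20, -0.03, -0.03, -0.025, 0, 0, 0, 20, -0.07, -0.053, -0.035, 0, 0, 0, 20, -0.11, -0.053, -0.035, 0, -0.02, 0.02, 20, -0.15, -0.053, -0.035, 0.01, -0.05, 0.04, 20, -0.19, -0.053, -0.035, 0.02, -0.1, 0.083, 20, -0.23, -0.053, -0.035, 0.022, -0.1, 0.083, 20, -0.27, -0.053, -0.035, 0.022, -0.1, 0.083, 20, -0.31, -0.053, -0.035, 0.022, -0.1, 0.083],
)

```text
clock: 13.85
eef_pos: [0.5624, -0.1348, 0.1682]
orientation: [1.677, 1.785, 0.787]
force: [1.2, 0.1, -2.9]
width: 0.0393
```

```bash
python3 - <<'E'
from h import *
go([.616,-.187,.18],.06,.8565)
E
```

```text
t 13.85 shift [-0.0553  0.0423  0.0297] turn [-0.02    0.0043  0.004 ] rows 1.8151513850178547 0.16691848335643572 q [-0.55 -0.06 -0.88  0.01  0.44 -0.44] F [ 1.2  0.1 -2.9]
```

>>> send_rows(
  plan=[20, -0.025, 0.015, 0.01, -0.02, 0.004, 0.004, 20, -0.045, 0.03, 0.02, -0.02, 0.004, 0.004, 20, -0.055, 0.042, 0.03, -0.02, 0.004, 0.004, 20, -0.055, 0.042, 0.03, -0.02, 0.004, 0.004, 20, -0.055, 0.042, 0.03, -0.02, 0.004, 0.004],
)

```text
clock: 14.27
eef_pos: [0.6168, -0.1856, 0.1791]
orientation: [1.669, 1.771, 0.808]
force: [0.1, 0.6, -2.6]
width: 0.0394
```

```bash
python3 - <<'E'
from h import *
go([.616,-.187,.1115],.06,.8565)
for n in ['side','scene']:
    c=cap(n,n+'15.png'); P,u,v=pts(c)
    m=(P[:,0]>.5)&(P[:,0]<.8)&(P[:,1]<-.1)&(P[:,1]>-.29)&(P[:,2]>.074)&(P[:,2]<.09);Q=P[m]
    r=cv2.minAreaRect((Q[:,:2]*1000).astype(np.float32)); print(n,r)
    k=arm.cut_out('ore_mid',n)
    for x in k[:2]:
        O,_,_=pts(c,x['region']); print(n,x['p'],np.percentile(O,[2,50,98],axis=0).round(3).tolist())
i=cv2.imread('pics/side15.png')[110:290,230:430]; cv2.imwrite('pics/side15z.png',cv2.resize(i,None,fx=3.3,fy=3.3,interpolation=2))
cap('wrist','w15.png')
E
```

```text
t 14.27 shift [-0.0014 -0.0516  0.0437] turn [-0.001   0.0004 -0.0005] rows 1.6221076366519183 0.009334083521027754 q [-0.59  0.06 -0.75  0.03  0.48 -0.46] F [ 0.1  0.6 -2.6]
side ((619.3349609375, -185.23846435546875), (161.07582092285156, 98.2135009765625), 3.5664985179901123)
side 0.76 [[0.596, -0.209, 0.155], [0.63, -0.202, 0.18], [0.653, -0.179, 0.202]]
scene ((620.2631225585938, -187.06065368652344), (160.7747802734375, 91.1834487915039), 4.366819381713867)
scene 0.57 [[0.601, -0.204, 0.156], [0.631, -0.189, 0.188], [0.651, -0.164, 0.2]]
```

View pics/side15z.png

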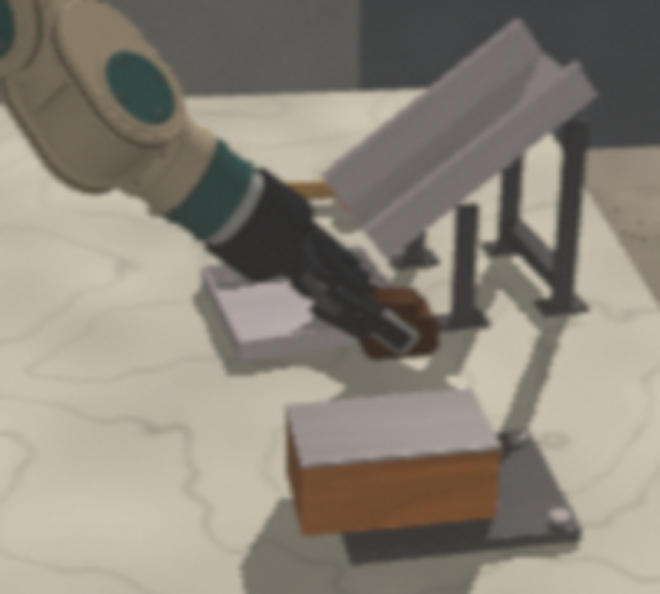

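View pics/w15.png

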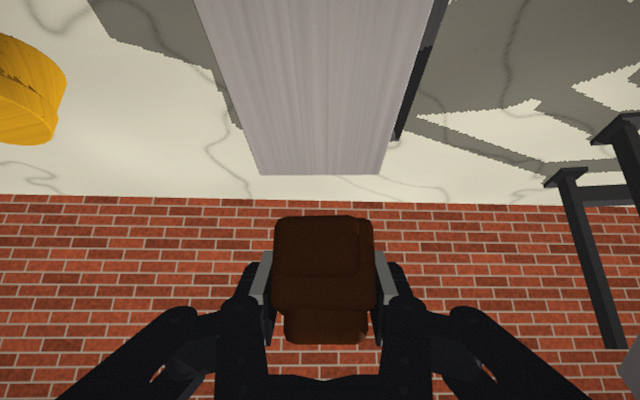

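```bash
python3 - <<'E'
from h import *
go([.6125,-.1865,.112],.06,.8565)
E
```

```text
t 14.52 shift [-0.004  -0.0505  0.0415] turn [-0.0039 -0.0025 -0.0012] rows 1.569979210475212 0.03814098395289421 q [-0.59  0.05 -0.75  0.03  0.48 -0.46] F [-0.5 -0.4 -2.8]
```

>>> send_rows(
  plan=[20, -0.0005, -0.012, 0.008, 0, 0, 0, 20, -0.001, -0.023, 0.0175, 0, 0, 0, 20, -0.0015, -0.034, 0.027, 0, 0, 0, 20, -0.0015, -0.043, 0.0345, 0, 0, 0, 20, -0.0015, -0.0485, 0.0395, 0, 0, 0, 20, -0.0015, -0.051, 0.042, 0, 0, 0, 20, -0.0015, -0.051, 0.042, 0, 0, 0],
)

```text
clock: 15.1
eef_pos: [0.6128, -0.1846, 0.1111]
orientation: [1.672, 1.775, 0.809]
force: [0.1, -0.3, -2.7]
width: 0.0394
```

```bash
cat > ore.py <<'E'
from h import *
import sys; t=sys.argv[1]
for n in ['side','scene']:
    c=cap(n,n+t+'.png')
    k=arm.cut_out('ore_mid',n)
    for x in k[:1]:
        O,_,_=pts(c,x['region']); print(n,x['p'],np.percentile(O,[2,50,98],axis=0).round(3).tolist())
i=cv2.imread(f'pics/side{t}.png')[180:280,280:420]; cv2.imwrite(f'pics/side{t}z.png',cv2.resize(i,None,fx=5.5,fy=5.5,interpolation=2))
s=arm.state();print(s['clock'],s['force'],s['eef_pos'],s['width'])
E
python3 ore.py 16
```

```text
side 0.61 [[0.594, -0.207, 0.088], [0.626, -0.2, 0.12], [0.648, -0.174, 0.135]]
scene 0.8 [[0.601, -0.205, 0.094], [0.633, -0.19, 0.124], [0.65, -0.169, 0.136]]
15.3 [-0.3407816   0.41157235 -1.90291553] [ 0.61413749 -0.18560042  0.11335355] 0.03916381850140477
```

View pics/side16z.png

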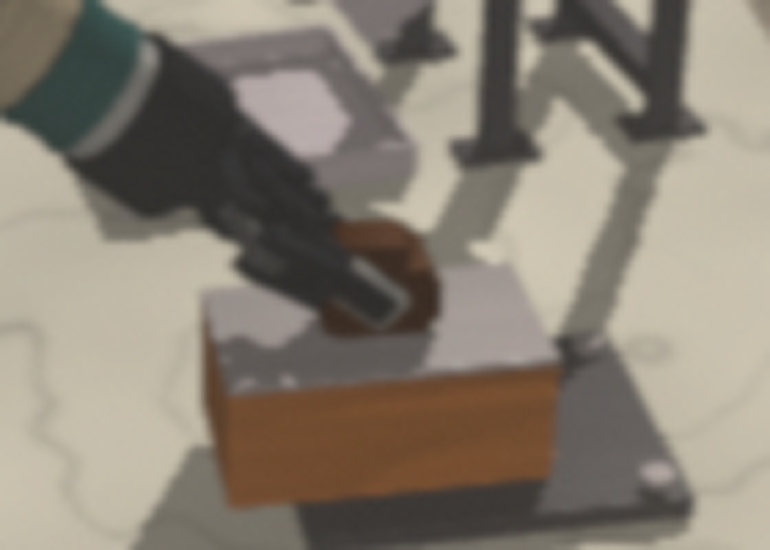

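>>> send_rows(
  plan=[20, 0, -0.0008, 0.0007, 0, 0, 0, 20, 0, -0.0016, 0.0013, 0, 0, 0, 20, 0, -0.0023, 0.002, 0, 0, 0, 20, 0, -0.0023, 0.002, 0, 0, 0],
)

```text
clock: 15.63
eef_pos: [0.6133, -0.1852, 0.109]
orientation: [1.671, 1.774, 0.809]
force: [0.5, 0.1, -3.0]
width: 0.0393
```

>>> send_rows(
  plan=[20, 0, -0.0008, 0.0007, 0, 0, 0, 20, 0, -0.0008, 0.0007, 0, 0, 0, 20, 0, -0.0008, 0.0007, 0, 0, 0],
)

```text
clock: 15.88
eef_pos: [0.6134, -0.1853, 0.108]
orientation: [1.671, 1.773, 0.809]
force: [-0.2, -0.5, -1.4]
width: 0.0392
```

>>> send_rows(
  plan=[20, 0, -0.0008, 0.0007, 0, 0, 0, 20, 0, -0.0008, 0.0007, 0, 0, 0, 20, 0, -0.0008, 0.0007, 0, 0, 0],
)

```text
clock: 16.13
eef_pos: [0.6141, -0.1854, 0.1079]
orientation: [1.668, 1.773, 0.81]
force: [-2.5, 1.2, 2.4]
width: 0.039
```

>>> send_rows(
  plan=[50, 0, 0, 0, 0, 0, 0, 55, 0, 0, 0, 0, 0, 0, 60, 0, 0, 0, 0, 0, 0, 70, 0, 0, 0, 0, 0, 0, 70, 0, 0, 0, 0, 0, 0, 70, 0, 0, 0, 0, 0, 0],
)

```text
clock: 16.63
eef_pos: [0.6134, -0.1853, 0.1069]
orientation: [1.671, 1.774, 0.809]
force: [0.9, -0.7, 0.3]
width: 0.0599
```

```bash
python3 ore.py 17; python3 -c "
from h import *
cap('wrist','w17.png')"
```

```text
side 0.6 [[0.594, -0.207, 0.084], [0.626, -0.201, 0.118], [0.648, -0.179, 0.132]]
scene 0.53 [[0.599, -0.207, 0.086], [0.628, -0.193, 0.117], [0.651, -0.169, 0.13]]
16.8333 [-0.38376658 -0.4769962   0.36549705] [ 0.61338207 -0.18524505  0.10692075] 0.05992783656570706
```

View pics/w17.png

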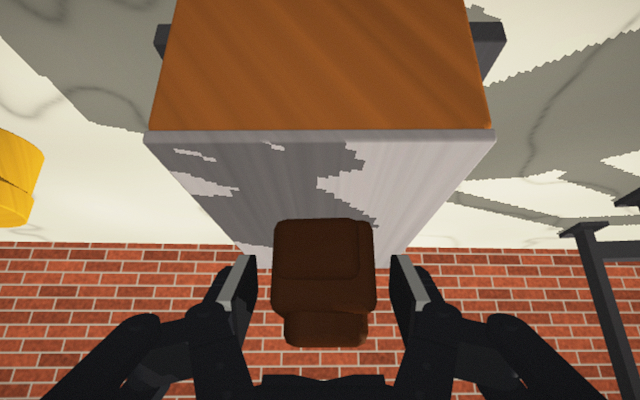

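View pics/side17z.png

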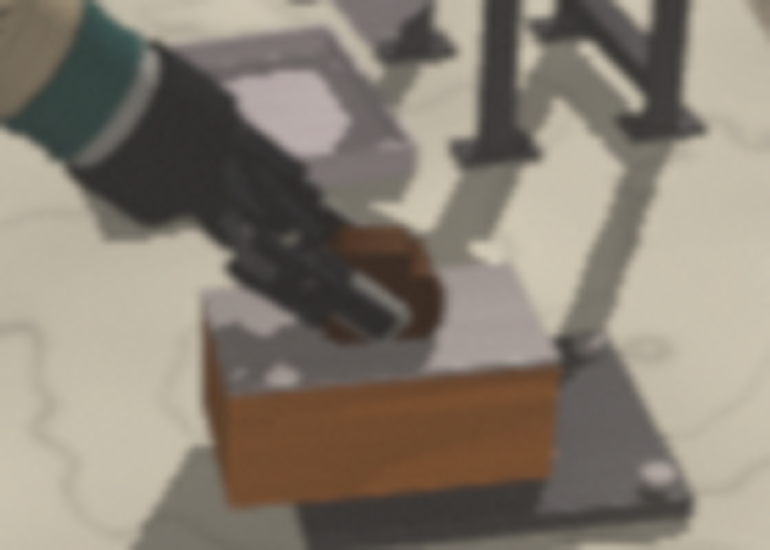

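Released and standing on the face. Retreat straight back along the tool axis.

>>> send_rows(
  plan=[70, 0, 0, -0.015, 0, 0, 0, 70, 0, 0, -0.035, 0, 0, 0, 70, 0, 0, -0.06, 0, 0, 0, 70, 0, 0, -0.09, 0, 0, 0, 70, 0, 0.02, -0.12, 0, 0, 0, 70, 0, 0.03, -0.14, 0, 0, 0, 70, 0, 0.03, -0.14, 0, 0, 0],
)

```text
clock: 17.47
eef_pos: [0.5293, -0.1929, 0.2282]
orientation: [1.661, 1.768, 0.807]
force: [0.7, -0.7, 1.2]
width: 0.06
```

```bash
python3 ore.py 18; python3 - <<'E'
from h import *
c=cap('wrist','w18.png')
P,u,v=pts(c); m=(P[:,0]>.5)&(P[:,0]<.72)&(P[:,1]<-.1)&(P[:,1]>-.28)
Q=P[m&(P[:,2]>.076)&(P[:,2]<.086)]; print('face',cv2.minAreaRect((Q[:,:2]*1000).astype(np.float32)))
Q=P[m&(P[:,2]>.09)&(P[:,2]<.14)]; print('ore',cv2.minAreaRect((Q[:,:2]*1000).astype(np.float32)),np.percentile(Q,[1,99],axis=0).round(3).tolist())
for n in ['magnetite_mid','tin','mallet','chute','pan','plate']:
    for cam in ['scene','side']: print(n,cam,[(np.round(x['at'],3),round(x['p'],2)) for x in arm.look_for(n,cam)[:1]])
print(arm.state()['clock'])
E
```

```text
side 0.6 [[0.443, -0.449, 0.001], [0.477, -0.433, 0.036], [0.512, -0.392, 0.051]]
scene 0.74 [[0.601, -0.206, 0.089], [0.629, -0.194, 0.118], [0.651, -0.17, 0.131]]
17.6667 [-0.29795404  0.35920762  0.56464471] [ 0.52720241 -0.19008367  0.22016257] 0.0599632298696017
face ((618.5441284179688, -186.83973693847656), (161.5723114013672, 90.23925018310547), 3.832707166671753)
ore ((614.2544555664062, -186.82603454589844), (53.81163787841797, 40.09326171875), 2.3570144176483154) [[0.588, -0.207, 0.091], [0.632, -0.168, 0.13]]
magnetite_mid scene [(array([ 0.493, -0.417,  0.034]), 0.71)]
magnetite_mid side [(array([ 0.478, -0.435,  0.034]), 0.78)]
tin scene [(array([ 0.693, -0.418,  0.05 ]), 0.76)]
tin side [(array([ 0.68 , -0.436,  0.05 ]), 0.76)]
mallet scene [(array([0.586, 0.428, 0.024]), 0.9)]
mallet side [(array([0.577, 0.42 , 0.018]), 0.72)]
chute scene [(array([0.758, 0.203, 0.16 ]), 0.71)]
chute side [(array([0.755, 0.198, 0.14 ]), 0.59)]
pan scene [(array([0.572, 0.156, 0.001]), 0.95)]
pan side [(array([0.598, 0.15 , 0.002]), 0.64)]
plate scene [(array([ 0.719, -0.199,  0.01 ]), 0.74)]
plate side [(array([ 0.714, -0.235,  0.014]), 0.92)]
18.3167
```

View pics/side18z.png

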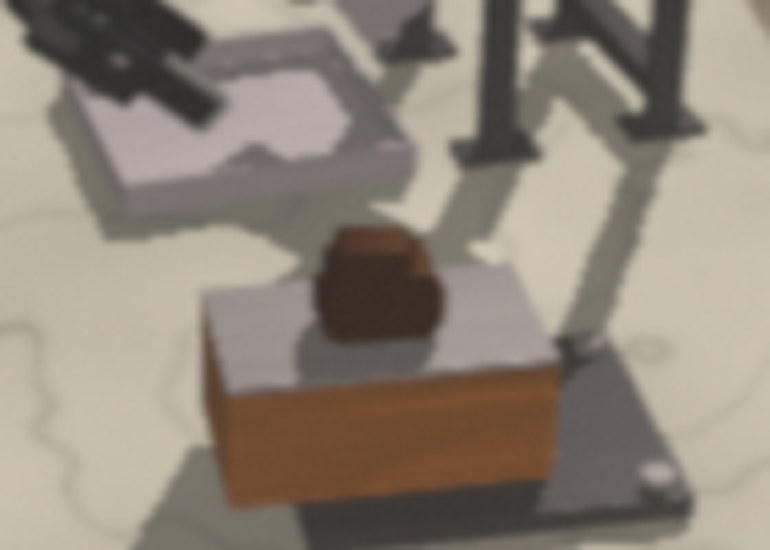

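View pics/w18.png

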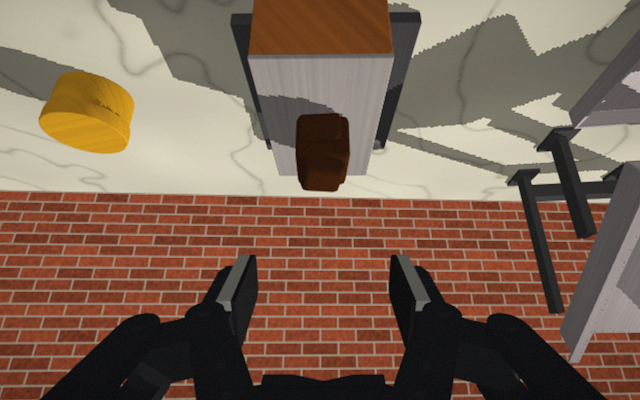

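```bash
python3 -c "
from h import *
print(arm.finish_job())"
```

```text
the job is handed in; nothing more can be done
None
```

The job is done and handed in at about 18.3 s of the 64 s allowed. The interface reports no verdict.

- **Block:** I slid it with two fingers low on its back face until it butted flush against the plate's edge; push force rose to about 18 N while it stopped moving. I then pushed its top until it fell over. It lies flat with the steel face up, and that face measures about 81 mm above the ledge against the expected 82.
- **Sphalerite lump:** I gripped it across its 40 mm sides with the tool leaning back about 49°. I drew it back about 70 mm from under the mouth before lifting, then set it down until it touched lightly (2–4 N) and opened the jaws.
- **Final check:** In the last wrist view the lump stands upright, its centre within about 2–3 mm of the middle of the steel face. The gripper was well clear of it.

Tin, magnetite and chute read the same as at the start within the detector's error, except that the side camera's reading of the chute moved about 45 mm sideways. That comes from a different part of it being visible; the chute is fixed.

Two last readings were off:
- The mallet's detected middle came out 2 to 4 cm from its first reading. More of it was in view by then, and the arm never came near it.
- The side camera's last search for the lump marked the magnetite instead. The scene and wrist cameras, and the side picture itself, show the lump on the block.

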